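# Switch the water-sampling selector to the blue cup

## Task

The sampling stand's selector knob is locked in its closed notch: pull it up against its spring, turn it round to the spout over the blue cup, feel for the notch there and let the knob snap fully down into it, then let go. The stand merely rests on its feet, so pull and turn gently: do not lift, drag or twist the stand, and leave all the cups standing where they are.

Things in the scene. Friction and masses are not known exactly. Their poses are not given: they have to be found in the camera images.
- sampler: Free-standing water-sampling stand, 1.8 to 2.5 kg, just resting on four rubber feet 52 mm from its axis: dark round base 128 mm wide, column 36 mm, white valve body 92 mm wide from 82 to 125 mm height. Steel spouts 10 mm thick, 104 mm high, turn down 90 mm out, at +37, +74, -37, -74 degrees from its x axis (+ anticlockwise from above). Origin on its axis at bench level, x to the closed mark, z up.
- closed_mark (a point): Red mark on the valve body's rim, 47 mm out from the stand's axis along the stand's x axis, 118 mm up. The knob starts here, down in the closed notch, which stands exactly at the mark.
- ring_top (a point): Steel index ring on the valve body round the knob, 31 to 45 mm from the axis; this point is on the axis at its top face, 133 mm up. It has a notch per spout, but it is clamped as clocked to the rotor inside: its four notches lie together 4 to 11 degrees to one side of the spouts' lines, differently on each stand, and are to be found by feel. The ring itself cannot be turned.
- tooth_tip (a point): Underside of the brass index tooth under the knob's pointer, 38 mm from the axis; it turns and lifts with the knob. The tooth reaches from 30 to 45 mm from the axis and tapers from 6.2 mm to 4.6 mm wide at the tip. Down, it sits 7 mm deep in a notch 7.4 mm wide: it drops in only within about 2 degrees of the notch's middle; once down the knob turns no more than about 1 degree either way.
- knob_grip (a point): Black pull-to-turn selector knob; this point is on its upright axis (the stand's axis), 160 mm up when the knob is fully down. x is the pointer direction (red stripe), z up. The part to grip is an upright bar 56 mm long along x, 13 mm thick along y, from 138 to 174 mm height; below it a round flange 60 mm wide, from 126 to 138 mm height.
- knob_top (a point): Centre of the knob's top face, 174 mm up when down. The knob lifts 12 mm to a hard stop against a spring: 5 N at first, 9 N at the stop. From 7 mm up it turns freely, to 95 degrees either side of closed. Let go between notches it rides on the ring, 7 mm up, and still turns easily (about 0.1 N m) until it snaps down over a notch. Turned on when down (above about 0.4 N m) it twists the whole stand.
- inlet_tip (a point): Outer end of the brass inlet stub, 80 mm from the stand's axis on the side opposite the closed mark, 104 mm up; it stays with the stand.
- blue_cup_mid (a point): The blue sample cup: empty, open, light plastic (50 g), 44 mm across the rim, 60 mm high, standing loose on the bench under one of the four spouts, 90 mm from the stand's axis (to about 4 mm). This point is on its axis half-way up. Its spout is the one to select.
- white_cup_mid (a point): The white sample cup: empty, open, light plastic (50 g), 44 mm across the rim, 60 mm high, standing loose on the bench under one of the four spouts, 90 mm from the stand's axis (to about 4 mm). This point is on its axis half-way up.
- yellow_cup_mid (a point): The yellow sample cup: empty, open, light plastic (50 g), 44 mm across the rim, 60 mm high, standing loose on the bench under one of the four spouts, 90 mm from the stand's axis (to about 4 mm). This point is on its axis half-way up.
- green_cup_mid (a point): The green sample cup: empty, open, light plastic (50 g), 44 mm across the rim, 60 mm high, standing loose on the bench under one of the four spouts, 90 mm from the stand's axis (to about 4 mm). This point is on its axis half-way up.

How it is judged:
By the outcome, as a careful person would: the job done as asked, in the order asked, and still so for the second after the job is handed in, with the robot touching nothing.
It also fails if it takes over 48 s, if anything falls off the work surface, if the arm or the gripper's body presses on something with over 40 N, if the wrist force passes 120 N, or if a joint passes its speed limit or range.

## Robot

A 6-joint arm with a two-finger parallel gripper is mounted at the origin on the work surface. World frame = base frame: x ahead of the robot, y to its left, z up, the work surface at z = 0. Lengths are in mm, angles in rad, forces in N, time in s.
With the tool pointing down it reaches from about 400 to 925 mm from the base axis. Payload 12.5 kg.
Tool frame: the origin (TCP) lies midway between the tips of the shut fingers; the grasp point (between the pads) lies 19 mm behind it; z points along the fingers, y is the line along which they close (so a half turn about z gives the same grasp; the last joint's range is limited). The gripper opens to 95 mm and grips with 3 to 60 N. Pads are 20 mm wide; open, the fingers measure 119 mm over their backs; the gripper's body (75 mm by 180 mm) begins 59 mm behind the grasp point.
Start: joints at [-1.423, 0.491, 1.559, -0, 1.092, -0.106], TCP at [156.95, -604.991, 214.661] pointing down, gripper open.
Joint ranges: [-3.1, 3.1], [-0.84, 2.19], [0.05, 2.79], [-1.13, 4.28], [0.06, 2.93], [-2.69, 2.69]. Speed limits (rad/s): [2.22, 2.22, 2.79, 3.14, 3.14, 3.14].

## Interface

Orientations are given as a unit quaternion [w, x, y, z].
In Python, from bench import arm, get_image, camera_params gives the robot as it stands.
- The arm moves only by the shell command python3 -m creep 'ROWS'. ROWS is JSON, a list of rows, each a list of 3 entries, a list of its own where there are three numbers: the turn, a rotation vector about the world's x, y, z in degrees, then the shift along the world's x, y, z in m, then the opening in per cent of the stroke, from 0 (shut) to 100 (fully open). In form: [[[wx, wy, wz], [x, y, z], jaw], ...]. A call has 1 to 20 rows; each row shifts and turns the commanded pose from where the row before left it; what a row does not reach is not made up. A row lasts 1/10 s, in which the tool goes at most 50 mm and 8.59 degrees, less where a joint would pass 70% of its speed; a pose out of reach is approached as far as the arm can. A call is refused whole if a number of a shift passes 0.05 or a number of a turn 8.59, either way. A call with a gripper value outside its range is refused whole. The fingers move at their own pace and stop on an object; the grip force is fixed at half the most. Time passes only in rows, so rows that do not move let the fingers close. It gives the time, the measured TCP pose, the force, the opening and the grip force at its end, in the units of the state.
- arm.get_state(): the state, without advancing time (a new reading comes with each control period).
- get_image(name): name is "scene" or "top"; returns (picture, depth): 480x640x3 uint8, blue, green, red; 480x640 float32, mm along the optical axis (not along the pixel's ray), 0 where there is no reading.
- camera_params(name): a dict with "fx", "fy", "cx", "cy" (pixels), "T" (4x4, takes a point from camera to world coordinates). Camera axes: x right, y down, z forward; pixel columns grow to the right and rows downward; lengths in mm; the calibration is good to about 2 mm. A picture is of the moment at which its call begins. camera_params takes no time and is no camera call.
- arm.close_job(): hands the job in; it is judged then, once.
The state is a dict: "time_s": time; "joint_positions": joint angles; "qd": joint speeds; "effort": joint torques, N m; "ee_pos": TCP position; "tool_rot": TCP orientation; "wrist_force": force on the tool from outside, world axes, zero at the start; "torque": the same for the moment, N m; "grip_width": opening from 0.0 (shut) to 1.0 (fully open); "gripper_force": force on a finger pad.
Only numpy, scipy, OpenCV 4.12 (cv2) and the standard library are available. Lean on these libraries where they do the work, as an engineer would, in place of code of your own. Each camera call takes 0.05 s, during which the arm holds its last target. There are 200 camera calls.

## Working session

There is one attempt and no reset: what is moved stays moved. The work goes in short steps, Python scripts to look and compute and a shell command to move; the robot and the scene stay as the last step left them, time stands still between calls to the robot, and variables do not carry over. Pictures are saved under pics/ and viewed, at most 10 in all, crops included, and the job is handed in when it is done.

```bash
mkdir -p pics
python3 - <<'E'
from bench import arm,get_image,camera_params
import cv2,numpy as np
for n in("scene","top"):
    p,d=get_image(n); cv2.imwrite(f"pics/{n}0.png",p); np.save(f"pics/{n}0.npy",d)
    print(n,camera_params(n))
print(arm.get_state())
E
```

```text
scene {'fx': 611.2422493571746, 'fy': 611.2422493571746, 'cx': 326.163730410611, 'cy': 245.20067270790483, 'T': array([[ 4.52338104e-01,  7.65848913e-01, -4.57018252e-01,
         1.05814163e+03],
       [ 8.91841905e-01, -3.90081947e-01,  2.29028580e-01,
        -1.65738447e+02],
       [-2.87328081e-03, -5.11186382e-01, -8.59465082e-01,
         9.66455813e+02],
       [ 0.00000000e+00,  0.00000000e+00,  0.00000000e+00,
         1.00000000e+00]])}
top {'fx': 504.788298392154, 'fy': 504.788298392154, 'cx': 321.810850088164, 'cy': 243.5398936991839, 'T': array([[ 2.77053594e-02, -9.98512107e-01,  4.69679172e-02,
         5.71211242e+02],
       [-9.99610796e-01, -2.75210815e-02,  4.56574021e-03,
         6.03659155e+01],
       [-3.26633900e-03, -4.70761326e-02, -9.98885964e-01,
         9.00509784e+02],
       [ 0.00000000e+00,  0.00000000e+00,  0.00000000e+00,
         1.00000000e+00]])}
{'time_s': 0.1, 'joint_positions': array([-1.42260264e+00,  4.91489721e-01,  1.55939863e+00,  9.18829745e-06,
        1.09171701e+00, -1.05605446e-01]), 'qd': array([-0.00022336, -0.00155386,  0.00236123, -0.00046188,  0.00121488,
        0.00111975]), 'effort': array([ 2.75629260e-03, -6.13626480e+01, -2.58603859e+01,  6.94394507e-02,
        4.70408262e-02, -5.53599909e-05]), 'ee_pos': array([ 156.91453872, -604.74989704,  214.12264215]), 'tool_rot': array([-5.06325765e-04,  9.91959191e-01,  1.26557131e-01, -6.70660112e-06]), 'wrist_force': array([ 0.48078279, -0.09678139,  0.00841096]), 'torque': array([-0.02206734,  0.00615611, -0.0223725 ]), 'gripper_force': 0.0, 'grip_width': 1.0015570403725857}
```

View pics/top0.png

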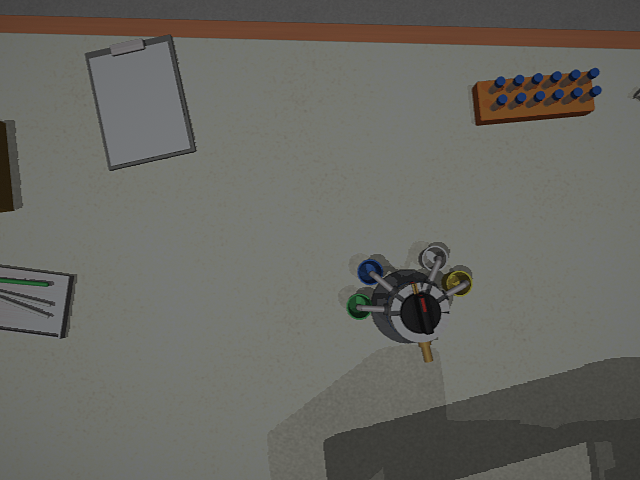

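View pics/scene0.png

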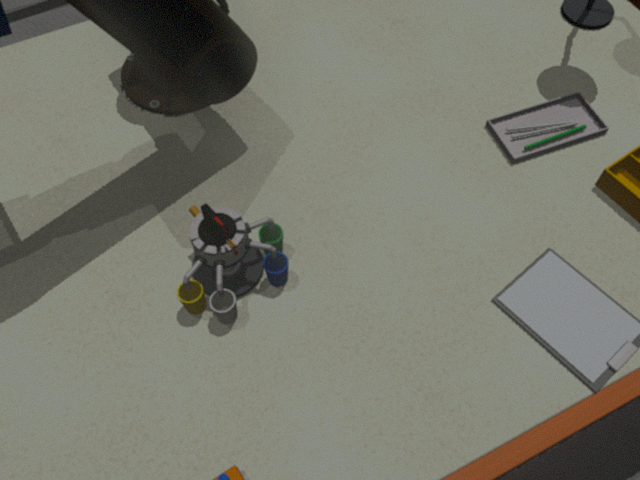

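The top view shows the stand with its knob at about (421,313) and the pointer/closed side facing up the image (+x). The inlet is at (428,352). Blue cup is at (370,271), green (359,306), white (433,257) and yellow (457,282). In the scene view the knob is at (215,225). Next I'll measure the positions.

```bash
cat > h.py <<'E'
import numpy as np,cv2
from bench import camera_params
def cloud(n,d):
    c=camera_params(n);v,u=np.mgrid[:480,:640]
    P=np.stack([(u-c['cx'])/c['fx']*d,(v-c['cy'])/c['fy']*d,d],-1)
    return P@c['T'][:3,:3].T+c['T'][:3,3]
def bar(n,p,d,c0,zmin=168,zmax=194):
    W=cloud(n,d);m=(d>0)&(W[...,2]>zmin)&(W[...,2]<zmax)&(np.hypot(W[...,0]-c0[0],W[...,1]-c0[1])<45)
    (x,y),wh,a=cv2.minAreaRect(W[m][:,:2].astype(np.float32))
    b=cv2.boxPoints(((x,y),wh,a));e=max([b[1]-b[0],b[2]-b[1]],key=np.linalg.norm)
    A=np.degrees(np.arctan2(e[1],e[0]))
    return m.sum(),(x,y),wh,A,W[m][:,2].mean(),W[m].mean(0)
E
python3 - <<'E'
from h import *
for n,px in(("top",(421,313)),("scene",(212,220))):
    p=cv2.imread(f"pics/{n}0.png");d=np.load(f"pics/{n}0.npy");W=cloud(n,d)
    print(n,W[px[1],px[0]])
    c0=W[px[1],px[0]][:2]
    print(bar(n,p,d,c0))
    hsv=cv2.cvtColor(p,cv2.COLOR_BGR2HSV);near=(np.hypot(W[...,0]-c0[0],W[...,1]-c0[1])<130)&(d>0)
    H,S,V=cv2.split(hsv)
    for nm,(l,h) in dict(red=(0,6),brass=(12,21),yellow=(23,33),green=(50,80),blue=(100,125)).items():
        m=near&(H>=l)&(H<=h)&(S>110)&(V>50)
        if m.sum(): q=W[m];print(nm,m.sum(),q.mean(0).round(1),q[:,2].min().round(),q[:,2].max().round())
    # valve body annulus
    m=near&(W[...,2]>119)&(W[...,2]<136)&(S<60)&(V>130)
    print("body",m.sum(),cv2.minEnclosingCircle(W[m][:,:2].astype(np.float32)))
p=cv2.imread("pics/top0.png")[223:373,330:490]
cv2.imwrite("pics/c1.png",cv2.resize(p,None,fx=5,fy=4.0,interpolation=2)[:600,:800])
E
```

```text
top [509.50311076 -81.68910757 170.04970971]
(np.int64(362), (507.7256774902344, -86.92703247070312), (56.508506774902344, 13.499076843261719), np.float32(14.215967), np.float64(173.53127046818184), array([507.43844455, -86.41347111, 173.53127047]))
red 55 [524.3 -83.1 171.5] 123.0 177.0
brass 191 [461.4 -98.7 114.5] 104.0 140.0
yellow 310 [ 551.2 -163.3   41. ] -1.0 139.0
green 264 [509.6   1.6  25.3] 0.0 84.0
blue 305 [565.6 -17.1  27.6] 0.0 94.0
body 43 ((507.51007080078125, -87.1141586303711), 44.08589172363281)
scene [515.89961791 -91.42555207 173.68555504]
(np.int64(275), (509.9216613769531, -87.01470947265625), (56.19767379760742, 13.131617546081543), np.float32(14.226666), np.float64(174.0219046270587), array([511.70489945, -87.15032695, 174.02190463]))
red 51 [524.7 -82.6 170.5] 122.0 179.0
brass 151 [ 503.7 -114.8   95.4] 13.0 140.0
yellow 561 [ 552.2 -165.    39.5] -0.0 102.0
green 55 [512.5  -4.2  51.2] 6.0 66.0
blue 148 [563.8 -18.   48.9] -2.0 65.0
body 99 ((507.1475524902344, -86.09392547607422), 43.138492584228516)
```

View pics/c1.png

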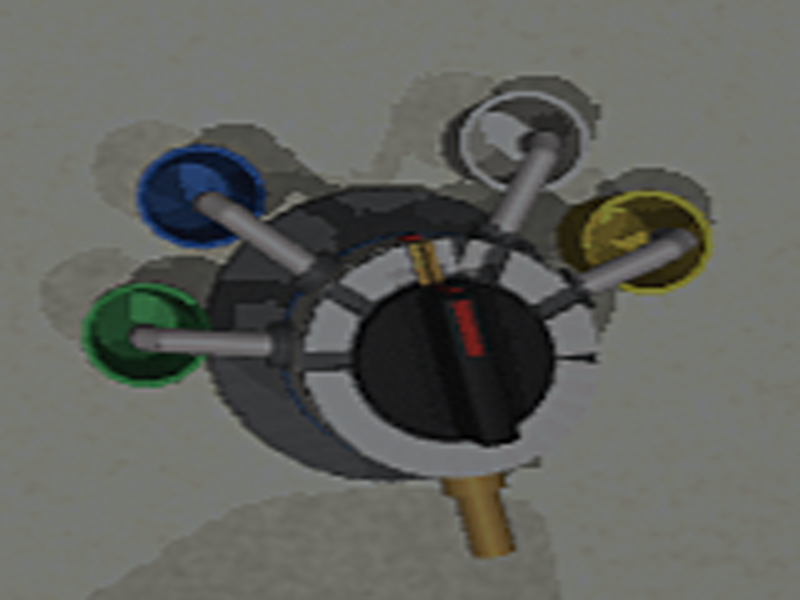

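Axis is at about (508.3, -87) with the pointer at 14.2°. The bar measures 56x13 mm and its top is at 174, which matches the spec. The blue cup lies at about +37° from closed, so the turn is anticlockwise. The tool yaw of 14.5° already lines up with the bar, so I'll move above it.

```bash
python3 -m creep '[[[0,0,0],[0.025,0.037,0],100],[[0,0,0],[0.025,0.037,0],100],[[0,0,0],[0.025,0.037,0],100],[[0,0,0],[0.025,0.037,0],100],[[0,0,0],[0.025,0.037,0],100],[[0,0,0],[0.025,0.037,0],100],[[0,0,0],[0.025,0.037,0],100],[[0,0,0],[0.025,0.037,0],100],[[0,0,0],[0.025,0.037,0],100],[[0,0,0],[0.025,0.037,0],60],[[0,0,0],[0.025,0.037,0],60],[[0,0,0],[0.025,0.037,0],60],[[0,0,0],[0.025,0.037,0],60],[[0,0,0],[0.025,0.037,0],60],[[0,0,0],[0,0,0],60],[[0,0,0],[0,0,0],60],[[0,0,0],[0,0,0],60]]'; python3 -c "
from bench import arm;print(arm.get_state())"
```

```text
time_s: 1.8
ee_pos: [506.4, -87.5, 214.5]
tool_rot: [-0.0, 0.992, 0.126, -0.0]
wrist_force: [0.3, -0.2, 0.2]
grip_width: 0.603
gripper_force: 0.0
{'time_s': 1.8, 'joint_positions': array([-2.99555502e-01,  3.34284588e-01,  1.82719671e+00, -2.64944646e-04,
        9.80732458e-01,  1.01801751e+00]), 'qd': array([-0.01645156, -0.00501474,  0.00174351,  0.00057756, -0.00040287,
        0.00279278]), 'effort': array([ 1.15965486e+00, -4.82471037e+01, -2.39817023e+01,  8.78548482e-02,
       -5.19302487e-02,  6.99541764e-03]), 'ee_pos': array([506.44309217, -87.50577212, 214.45654014]), 'tool_rot': array([-2.81707567e-05,  9.91986077e-01,  1.26346800e-01, -3.28266625e-04]), 'wrist_force': array([ 0.30047931, -0.17209608,  0.23626791]), 'torque': array([0.00940148, 0.03801876, 0.02569257]), 'gripper_force': 0.0, 'grip_width': 0.6034866916078566}
```

```bash
python3 -m creep '[[[0,0,0],[0.002,0.0005,-0.01],60],[[0,0,0],[0,0,-0.02],50],[[0,0,0],[0,0,-0.02],40],[[0,0,0],[0,0,-0.018],30],[[0,0,0],[0,0,0],22],[[0,0,0],[0,0,0],22],[[0,0,0],[0,0,0],22],[[0,0,0],[0,0,0],22]]'
python3 - <<'E'
from h import *
from bench import get_image
for n in("top","scene"):
    p,d=get_image(n);cv2.imwrite(f"pics/{n}1.png",p)
    c=p[263:353,360:480] if n=="top" else p[180:270,160:280]
    cv2.imwrite(f"pics/{n}1c.png",cv2.resize(c,None,fx=6,fy=6,interpolation=2))
E
```

```text
time_s: 2.6
ee_pos: [509.2, -86.8, 147.5]
tool_rot: [0.0, 0.992, 0.126, 0.001]
wrist_force: [0.3, -0.4, 0.5]
grip_width: 0.22
gripper_force: 0.0
```

View pics/scene1c.png

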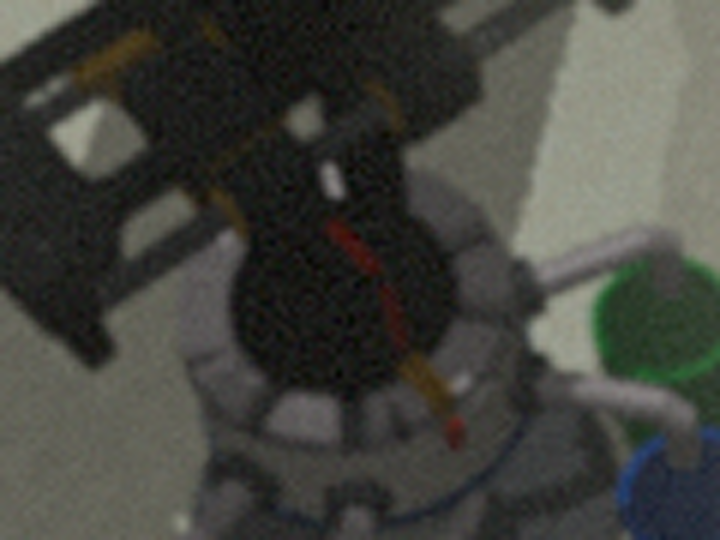

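The scene crop shows both fingers straddling the bar, with the red stripe at (355,250). I'll close in small steps and watch the force.

```bash
python3 -m creep '[[[0,0,0],[0,0,0],16],[[0,0,0],[0,0,0],16],[[0,0,0],[0,0,0],16]]'; python3 -m creep '[[[0,0,0],[0,0,0],14.5],[[0,0,0],[0,0,0],14.5],[[0,0,0],[0,0,0],14.5]]'
```

```text
time_s: 3.0
ee_pos: [509.0, -86.5, 146.7]
tool_rot: [0.0, 0.992, 0.127, 0.0]
wrist_force: [-0.2, 0.4, 0.0]
grip_width: 0.161
gripper_force: 0.0
time_s: 3.3
ee_pos: [509.0, -86.6, 146.7]
tool_rot: [0.0, 0.992, 0.127, 0.0]
wrist_force: [0.0, -1.0, 0.8]
grip_width: 0.143
gripper_force: 0.6
```

```bash
python3 -m creep '[[[0,0,0],[0.0001,-0.0003,0],14.5],[[0,0,0],[0,0,0],14.5],[[0,0,0],[0,0,0],13.5],[[0,0,0],[0,0,0],13.5]]';python3 -m creep '[[[0,0,0],[0,0,0],12],[[0,0,0],[0,0,0],8],[[0,0,0],[0,0,0],8]]'; python3 -c "
from bench import arm;print(arm.get_state()['torque'])"
```

```text
time_s: 3.7
ee_pos: [509.1, -86.9, 146.6]
tool_rot: [0.0, 0.992, 0.127, -0.0]
wrist_force: [0.2, -1.5, -2.0]
grip_width: 0.133
gripper_force: 9.1
time_s: 4.0
ee_pos: [509.1, -86.9, 146.7]
tool_rot: [0.0, 0.992, 0.127, 0.0]
wrist_force: [-0.4, -2.0, -0.6]
grip_width: 0.135
gripper_force: 30.0
[-0.57346189 -0.13603908  0.01971026]
```

```bash
python3 -m creep '[[[0,0,0],[0,-0.0002,0.002],8],[[0,0,0],[0,0,0.002],8],[[0,0,0],[0,0,0],8]]';python3 -m creep '[[[0,0,0],[0,0,0.002],8],[[0,0,0],[0,0,0.002],8],[[0,0,0],[0,0,0.0015],8],[[0,0,0],[0,0,0],8],[[0,0,0],[0,0,0],8]]'; python3 -c "
from bench import arm;print(arm.get_state()['torque'])"
```

```text
time_s: 4.3
ee_pos: [509.0, -87.0, 150.7]
tool_rot: [-0.0, 0.992, 0.127, -0.0]
wrist_force: [1.1, -2.5, -6.2]
grip_width: 0.134
gripper_force: 30.0
time_s: 4.8
ee_pos: [509.0, -87.0, 156.1]
tool_rot: [-0.0, 0.992, 0.127, -0.0]
wrist_force: [1.2, -2.7, -8.3]
grip_width: 0.138
gripper_force: 30.0
[-0.49614402 -0.3227484  -0.00091732]
```

Lifted 9.4 mm with 8 N, as expected. Now I'll turn anticlockwise.

```bash
python3 -m creep '[[[0,0,2],[0,0,0],8],[[0,0,2],[0,0,0],8],[[0,0,2],[0,0,0],8],[[0,0,2],[0,0,0],8],[[0,0,0],[0,0,0],8]]'; python3 -c "
from bench import arm;print(arm.get_state()['torque'])"
python3 -m creep '[[[0,0,2],[0,0,0],8],[[0,0,2],[0,0,0],8],[[0,0,2],[0,0,0],8],[[0,0,2],[0,0,0],8],[[0,0,0],[0,0,0],8]]'; python3 -c "
from bench import arm;print(arm.get_state()['torque'])"
```

```text
time_s: 5.3
ee_pos: [508.9, -86.8, 156.0]
tool_rot: [-0.0, 0.981, 0.196, -0.0]
wrist_force: [1.2, -0.2, -8.9]
grip_width: 0.135
gripper_force: 30.0
[-0.2236049  -0.32477713  0.00696223]
time_s: 5.8
ee_pos: [508.9, -86.7, 156.0]
tool_rot: [-0.0, 0.965, 0.263, -0.0]
wrist_force: [0.7, 0.2, -8.3]
grip_width: 0.134
gripper_force: 30.0
[ 0.07026588 -0.2500189   0.04807308]
```

```bash
python3 -m creep '[[[0,0,2],[0,0,0],8],[[0,0,2],[0,0,0],8],[[0,0,2],[0,0,0],8],[[0,0,0],[0,0,-0.002],8],[[0,0,0],[0,0,0],8]]'; 
python3 -m creep '[[[0,0,0],[0,0,-0.001],8],[[0,0,0],[0,0,0],8],[[0,0,0],[0,0,0],8]]'; python3 -c "
from bench import arm;print(arm.get_state()['torque'])"
```

```text
time_s: 6.3
ee_pos: [508.8, -86.7, 153.8]
tool_rot: [-0.0, 0.95, 0.313, -0.0]
wrist_force: [0.3, 2.9, -8.1]
grip_width: 0.132
gripper_force: 30.0
time_s: 6.6
ee_pos: [508.9, -86.8, 153.4]
tool_rot: [-0.0, 0.95, 0.313, -0.0]
wrist_force: [-1.8, 3.4, 1.2]
grip_width: 0.137
gripper_force: 30.0
[0.73960197 0.40780145 0.01453517]
```

```bash
python3 -m creep '[[[0,0,1.5],[0,0.0001,0],8],[[0,0,0],[0,0,0],8]]' | grep -E "ee_pos|wrist"; python3 -m creep '[[[0,0,1.5],[0,0,0],8],[[0,0,0],[0,0,0],8]]'| grep -E "ee_pos|wrist"; python3 -c "
from bench import arm;print(arm.get_state()['torque'])"
```

```text
ee_pos: [509.0, -87.0, 153.4]
wrist_force: [-2.4, 1.9, 3.3]
ee_pos: [509.1, -87.0, 153.4]
wrist_force: [-3.2, 0.9, 4.7]
[ 0.56545727  0.72399506 -0.18256116]
```

```bash
python3 -m creep '[[[0,0,1.5],[0,0,0.0002],8],[[0,0,0],[0,0,0],8]]' | grep -E "ee_pos|wrist"; python3 -c "
from bench import arm;print(arm.get_state()['torque'])"; python3 -m creep '[[[0,0,1.5],[0,0,0],8],[[0,0,0],[0,0,0],8]]'| grep -E "ee_pos|wrist"; python3 -c "
from bench import arm;print(arm.get_state()['torque'])"
```

```text
ee_pos: [509.0, -86.9, 153.4]
wrist_force: [-2.1, 0.1, 3.4]
[ 0.59232593  0.67526792 -0.13159247]
ee_pos: [509.1, -86.9, 153.4]
wrist_force: [-2.7, 1.7, 3.7]
[ 0.56090178  0.65856847 -0.2216058 ]
```

```bash
python3 -m creep '[[[0,0,1.5],[0,0,0.0002],8],[[0,0,0],[0,0,0],8]]' | grep -E "ee_pos|wrist"; python3 -c "
from bench import arm;print(arm.get_state()['torque'])"; python3 -m creep '[[[0,0,1.5],[0,0,0],8],[[0,0,0],[0,0,0],8]]'| grep -E "ee_pos|wrist"; python3 -c "
from bench import arm;print(arm.get_state()['torque'])"
```

```text
ee_pos: [509.0, -86.8, 153.4]
wrist_force: [-2.5, 2.0, 0.8]
[ 0.6008648   0.58955519 -0.11564607]
ee_pos: [509.0, -86.8, 153.5]
wrist_force: [-2.3, 1.9, 0.4]
[ 0.71086014  0.54903284 -0.18626232]
```

```bash
python3 -m creep '[[[0,0,1.5],[0,0,0],8],[[0,0,0],[0,0,0],8]]' | grep -E "ee_pos|wrist"; python3 -c "
from bench import arm;print(arm.get_state()['torque'])"
```

```text
ee_pos: [508.9, -86.8, 153.4]
wrist_force: [-1.9, 2.5, -0.2]
[ 0.76896555  0.65844654 -0.15937192]
```

```bash
python3 -m creep '[[[0,0,1.5],[0,0,0],8],[[0,0,0],[0,0,0],8]]' | grep -E "rot|ee_pos|wrist"; python3 -m creep '[[[0,0,1.5],[0,0,0],8],[[0,0,0],[0,0,0],8]]' | grep -E "rot|ee_pos|wrist";python3 -c "
from bench import arm;print(arm.get_state()['torque'])"
```

```text
ee_pos: [508.9, -86.8, 153.4]
tool_rot: [-0.0, 0.911, 0.412, -0.0]
wrist_force: [-2.3, 2.5, -0.4]
ee_pos: [508.9, -86.7, 153.4]
tool_rot: [-0.0, 0.906, 0.424, -0.0]
wrist_force: [-2.8, 2.7, -2.3]
[ 0.97177712  0.63186014 -0.09248345]
```

```bash
python3 -m creep '[[[0,0,1.5],[0,0,0],8],[[0,0,0],[0,0,0],8]]' | grep -E "rot|ee_pos|wrist"; python3 -m creep '[[[0,0,1.5],[0,0,0],8],[[0,0,0],[0,0,0],8]]' | grep -E "rot|ee_pos|wrist";python3 -c "
from bench import arm;print(arm.get_state()['torque'])"
```

```text
ee_pos: [508.8, -86.7, 153.4]
tool_rot: [-0.0, 0.9, 0.435, -0.0]
wrist_force: [-3.0, 4.2, -3.0]
ee_pos: [508.8, -86.7, 153.4]
tool_rot: [-0.0, 0.894, 0.447, -0.0]
wrist_force: [-3.2, 3.5, -4.4]
[ 1.12191741  0.7352268  -0.00726272]
```

```bash
python3 -m creep '[[[0,0,0],[-0.0002,0.0002,-0.0003],8],[[0,0,0],[0,0,0],8],[[0,0,0],[0,0,0],8]]' | grep -E "rot|ee_pos|wrist"; python3 -c "
from bench import arm,get_image;print(arm.get_state()['torque'])
from h import *
p,d=get_image('scene');cv2.imwrite('pics/s2c.png',cv2.resize(p[180:290,160:300],None,fx=5,fy=5,interpolation=2))"
```

```text
ee_pos: [508.8, -86.7, 153.3]
tool_rot: [-0.0, 0.895, 0.447, -0.0]
wrist_force: [-3.3, 3.3, -1.3]
[ 0.95845819  0.69797779 -0.02670843]
```

View pics/s2c.png

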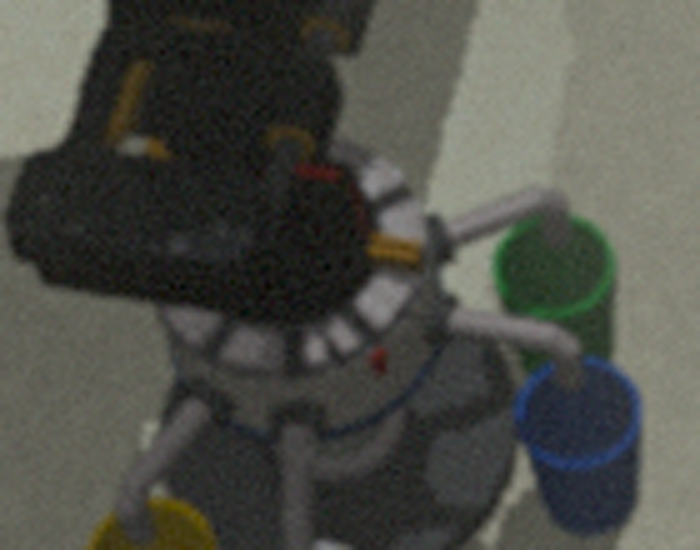

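The picture shows the tooth at (395,247), past the red mark at (378,360) and near the blue spout's line. The stand hasn't moved. I'll keep feeling for the notch.

```bash
python3 -m creep '[[[0,0,1.5],[0,0.0001,0],8],[[0,0,0],[0,0,0],8]]' | grep -E "ee_pos|wrist"; python3 -c "
from bench import arm;print(arm.get_state()['torque'])"
```

```text
ee_pos: [508.7, -86.5, 152.9]
wrist_force: [-3.1, 4.2, -7.2]
[0.91044673 0.53559369 0.02552809]
```

```bash
python3 -m creep '[[[0,0,1.5],[0,0.0001,0],8],[[0,0,0],[0,0,0],8]]' | grep -E "ee_pos|wrist"; python3 -c "
from bench import arm;print(arm.get_state()['torque'])"
```

```text
ee_pos: [508.7, -86.4, 153.0]
wrist_force: [-2.9, 3.3, -8.0]
[ 0.7700571   0.63458336 -0.00341844]
```

Fz has gone to -8 and z has fallen 0.4 mm, so the tooth is over a notch. I'll lower a little to check.

```bash
python3 -m creep '[[[0,0,0],[-0.0001,0.0001,-0.001],8],[[0,0,0],[0,0,-0.001],8],[[0,0,0],[0,0,0],8]]' | grep -E "rot|ee_pos|wrist"; python3 -c "
from bench import arm;print(arm.get_state()['torque'])"
```

```text
ee_pos: [508.7, -86.4, 151.1]
tool_rot: [-0.0, 0.883, 0.47, -0.0]
wrist_force: [-3.6, 2.5, -6.4]
[0.70083312 0.69987985 0.0504039 ]
```

```bash
python3 -m creep '[[[0,0,0],[-0.0001,0.0001,-0.001],8],[[0,0,0],[0,0,-0.001],8],[[0,0,0],[0,0,0],8]]' | grep -E "rot|ee_pos|wrist"; python3 -c "
from bench import arm;print(arm.get_state()['torque'])"
```

```text
ee_pos: [508.7, -86.4, 149.2]
tool_rot: [0.0, 0.883, 0.47, 0.0]
wrist_force: [-2.8, 2.2, -5.7]
[0.60756901 0.68885324 0.03674335]
```

```bash
python3 -m creep '[[[0,0,0],[-0.0001,0,-0.001],8],[[0,0,0],[0,0,-0.001],8],[[0,0,0],[0,0,0],8]]' | grep -E "rot|ee_pos|wrist"; python3 -c "
from bench import arm;print(arm.get_state()['torque'])"
```

```text
ee_pos: [508.6, -86.3, 147.2]
tool_rot: [0.0, 0.883, 0.47, 0.0]
wrist_force: [-3.1, 2.5, -4.6]
[0.59819186 0.66616425 0.06124195]
```

```bash
python3 -m creep '[[[0,0,0],[0,0,-0.0005],8],[[0,0,0],[0,0,0],8]]' | grep -E "ee_pos|wrist"; python3 -m creep '[[[0,0,0],[0,0,0],14.5],[[0,0,0],[0,0,0],16],[[0,0,0],[0,0,0],22],[[0,0,0],[0,0,0],30],[[0,0,0],[0,0,0],40],[[0,0,0],[0,0,0],40]]'
```

```text
ee_pos: [508.6, -86.3, 146.8]
wrist_force: [-2.4, 1.6, -5.0]
time_s: 11.25
ee_pos: [508.8, -86.4, 146.9]
tool_rot: [0.0, 0.883, 0.47, 0.0]
wrist_force: [-0.5, -0.0, -0.3]
grip_width: 0.38
gripper_force: 0.0
```

```bash
python3 -m creep '[[[0,0,0],[0,0,0.01],45],[[0,0,0],[0,0,0.02],45],[[0,0,0],[0,0,0.03],45],[[0,0,0],[0,0,0.04],45],[[0,0,0],[-0.02,-0.02,0.04],45],[[0,0,0],[-0.035,-0.035,0],45],[[0,0,0],[-0.035,-0.035,0],45],[[0,0,0],[-0.03,-0.035,0],45],[[0,0,0],[0,-0.04,0],45],[[0,0,0],[0,-0.04,0],45],[[0,0,0],[0,-0.04,0],45],[[0,0,0],[0,-0.04,0],45],[[0,0,0],[0,0,0],45],[[0,0,0],[0,0,0],45],[[0,0,0],[0,0,0],45]]'
python3 - <<'E'
from h import *
from bench import get_image
for n in("top","scene"):
    p,d=get_image(n)
    print(n,bar(n,p,d,(508.5,-87)),bar(n,p,d,(508.5,-87),171,177))
    c=p[223:353,340:490] if n=="top" else p[170:290,160:310]
    cv2.imwrite(f"pics/{n}3c.png",cv2.resize(c,None,fx=4,fy=4,interpolation=2))
    p0=cv2.imread(f"pics/{n}0.png")
    W=cloud(n,np.load(f"pics/{n}0.npy"));c0=(508.5,-87)
    near=(np.hypot(W[...,0]-c0[0],W[...,1]-c0[1])<130)
    for nm,(l,h) in dict(brass=(12,21),yellow=(23,33),green=(50,80),blue=(100,125)).items():
        r=[]
        for q in(p0,p):
            H,S,V=cv2.split(cv2.cvtColor(q,cv2.COLOR_BGR2HSV))
            m=near&(H>=l)&(H<=h)&(S>110)&(V>50);r.append((np.argwhere(m).mean(0).round(1),m.sum()))
        print(nm,r)
E
```

```text
time_s: 12.75
ee_pos: [388.5, -370.5, 287.2]
tool_rot: [0.0, 0.883, 0.47, 0.0]
wrist_force: [0.8, -0.1, -0.1]
grip_width: 0.45
gripper_force: 0.0
top (np.int64(353), (507.62408447265625, -86.58345031738281), (56.371578216552734, 12.83250904083252), np.float32(55.86786), np.float64(173.63203435262648), array([507.73484835, -86.3297267 , 173.63203435])) (np.int64(333), (507.578369140625, -86.64178466796875), (56.22007369995117, 12.827744483947754), np.float32(55.83797), np.float64(173.79455393595845), array([507.67503617, -86.62793662, 173.79455394]))
brass [(array([341.2, 424.5]), np.int64(191)), (array([341. , 421.3]), np.int64(205))]
yellow [(array([282.9, 454.8]), np.int64(312)), (array([282.6, 456.9]), np.int64(303))]
green [(array([304.1, 356.5]), np.int64(264)), (array([304. , 356.7]), np.int64(266))]
blue [(array([272. , 368.3]), np.int64(305)), (array([271.8, 368.3]), np.int64(312))]
scene (np.int64(304), (510.12994384765625, -86.67276000976562), (55.50371551513672, 15.314011573791504), np.float32(54.476166), np.float64(173.7065622618838), array([511.19088592, -87.10219196, 173.70656226])) (np.int64(248), (510.11968994140625, -86.68965911865234), (55.45671844482422, 14.720203399658203), np.float32(56.960976), np.float64(174.22106050793442), array([510.76191417, -86.73171022, 174.22106051]))
brass [(array([245.5, 204.3]), np.int64(151)), (array([237.8, 207.7]), np.int64(135))]
yellow [(array([296.4, 192.1]), np.int64(561)), (array([296.1, 192.1]), np.int64(600))]
green [(array([237.8, 269.1]), np.int64(55)), (array([237.6, 269.6]), np.int64(60))]
blue [(array([264.4, 274.2]), np.int64(148)), (array([264.8, 274.5]), np.int64(144))]
```

View pics/scene3c.png

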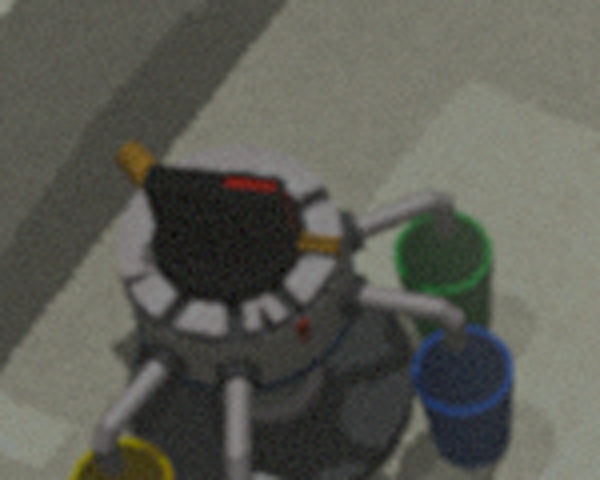

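View pics/top3c.png

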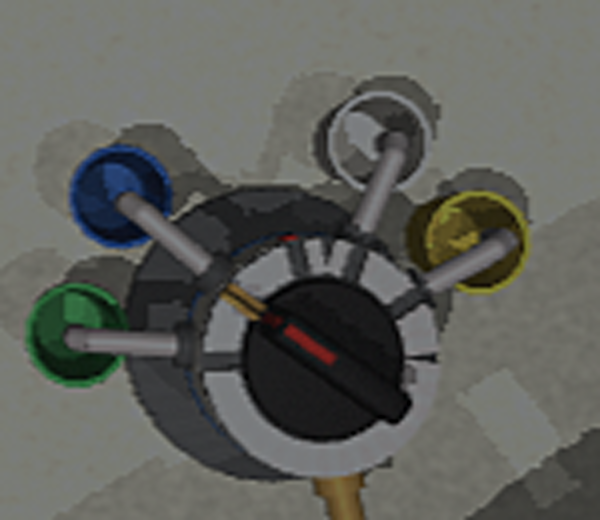

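The knob top reads 173.8 mm, fully down, at +41.6°. In the top view the tooth is at (240,300), by the blue spout. The cups, stand and inlet are where they were, and the arm is clear.

```bash
python3 -c "
from bench import arm;print(arm.close_job())"
```

```text
the job is handed in; nothing more can be done
None
```

The knob is fully down in the notch for the blue cup's spout, 41.6° anticlockwise from closed, and released; the stand and cups look unmoved in the camera images, and the job is handed in at about 13 s.

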